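Raise the sample station's window to the green mark

TASK

Push the station's counterweighted window up from beneath its orange lip with the fingertips, without gripping the lip, until the black pointers at the lip's ends stand within the height of the green band on the post (not the white one). Leave the window standing there and take the hand away; leave the racks, tubes and other loose things where they are.

Things in the scene. Friction and masses are not known exactly. Their poses are not given: they have to be found in the camera images.
- lip_nose (a point): On the orange lip at the window's lower edge: mid-length, on the axis of its round nose (radius 9 mm). x points level into the station, y along the lip (160 mm each way), z up. Flat underside 9 mm below this point, reaching 40 mm in +x to the pane; top 15 mm above. Open below down to the bench. The black pointer tabs (5 mm thick) at the lip's ends are centred at this height.
- sash (a joint): Height of the sliding window over its lower stop, m: 0 to 0.20, growing upward. At 0 the lip's nose axis is 150 mm above the bench. A hidden counterweight nearly balances the window; its runners drag with about 5 N, so it takes 3 to 7 N to move slowly up (faster takes more: 20 N per m/s) and it stays where it is left.
- green_mark_mid (a point): Centre of the green band, a sleeve 64 x 60 mm and 24 mm tall around one of the two posts beside the window (left or right, 215 mm from the middle). z up. The pointers must end between its lower and upper edge (12 mm below to 12 mm above this point).
- white_mark_mid (a point): Centre of the white band, a like sleeve on the other post, for another job; not to be used.
- station: The fixed sample station: two aluminium posts 30 mm square, 560 mm tall, 430 mm apart, a header across the top, clear cheeks going back 210 mm. Origin on the bench midway between the posts, in the window's plane, 40 mm behind lip_nose; x points into the station, z up.
- tube_rack: Bystander: navy rack of red-capped tubes, 92 x 176 x 105 mm, behind the window; origin at the centre of its underside.
- micro_rack: Bystander: low navy rack of white-capped microtubes, 76 x 110 x 50 mm, in front of the station to one side; origin at the centre of its underside.
- tube_stand: Bystander: small navy rack with six red-capped tubes, 56 x 80 x 100 mm, in front of the station to one side; origin at the centre of its underside.
- reagent: Bystander: small bottle with blue cap, diameter 44, height 110 mm, behind the window; origin at the centre of its underside.
- specimen_jar: Bystander: jar with red cap, diameter 56, height 65 mm, in front of the station to one side; origin at the centre of its underside.
- cup: Bystander: white cup, diameter 64, height 75 mm, behind the window; origin at the centre of its underside.
- marker: Bystander: marker pen lying on the bench, 132 mm long, 13 mm thick, in front of the station to one side; origin at the centre of its underside.

How it is judged:
On the way:
1. the fingers push on the underside or nose of the orange lip while the window is still below the green band ((contact force between the fingers and sash_c0 above 1 N or contact force between the fingers and sash_c1 above 1 N) and z of lip_nose in the frame of green_mark_mid below -0.012 m), for 0.1 s.
At the end, for the whole second after the job is handed in: The lip's pointers are within the green band (within 12 mm of its mid-height) and the window is at rest (slower than 10 mm/s) (z of lip_nose in the frame of green_mark_mid between -0.012 and 0.012 m and velocity of joint sash between -0.01 and 0.01 m/s); the robot touches nothing.
It fails at once if the lip is gripped (fingers press on its top and on its underside or nose at once, over 3 N each) (contact force between the fingers and sash_c4 above 3 N and (contact force between the fingers and sash_c0 above 3 N or contact force between the fingers and sash_c1 above 3 N)).
It fails at once if a rack, bottle, jar, cup or the marker is moved or lifted by more than 20 mm (distance of any of tube_rack, micro_rack, tube_stand, reagent, specimen_jar, cup, marker from where it was at the start of the episode above 0.02 m).
It also fails if it takes over 43 s, if anything falls off the work surface, if the arm or the gripper's body presses on something with over 40 N, if the wrist force passes 120 N, or if a joint passes its speed limit or range.

ROBOT

A 6-joint arm with a two-finger parallel gripper is mounted at the origin on the work surface. World frame = base frame: x ahead of the robot, y to its left, z up, the work surface at z = 0. Lengths are in m, angles in rad, forces in N, time in s.
With the tool pointing down it reaches from about 0.275 to 0.75 m from the base axis. Payload 10.2 kg.
Tool frame: the origin (TCP) lies on the centre line of the jaws, within the pads' length; the fingertips stand bot.finger_overhang ahead of it and the grasp point (between the pads) lies 2 mm behind it (bot.finger_overhang is the distance from the TCP to the fingertips, in m); z points along the fingers, y is the line along which they close (so a half turn about z gives the same grasp; the last joint's range is limited). The gripper opens to 85 mm and grips with 20 to 120 N. Pads are 22 mm wide; open, the fingers measure 114 mm over their backs; the gripper's body (76 mm by 85 mm) begins 54 mm behind the grasp point. The pads swing forward as they close: fully open they stand 13 mm farther back than shut.
Start: joints at [-1.531, 0.313, 1.498, -0, 1.331, -0.223], TCP at [0.136, -0.507, 0.222] pointing down, gripper open.
Joint ranges: [-2.94, 2.94], [-0.97, 2.17], [0.19, 2.56], [-1.23, 4.37], [0.02, 3.11], [-2.88, 2.88]. Speed limits (rad/s): [2.39, 2.39, 3.01, 3.14, 3.14, 3.14].

INTERFACE

Orientations are given as a rotation vector (axis times angle).
In Python, from cell import bot gives the robot as it stands.
- The arm moves only by the tool apply_moves, never from a script. Its argument "motion" is text: rows parted by semicolons, each of 7 numbers parted by spaces: the closure, from 0 (fully open) to 1 (shut), then the shift along the tool's x, y, z in cm, then the turn, a rotation vector about the tool's x, y, z in degrees. A call has 1 to 8 rows; each row is the pose to reach, as a shift and turn from the pose commanded when the call began, along the tool's axes at that moment; what a row does not reach only later rows make up. A row lasts 1/12 s, in which the tool goes at most 41.7 mm and 7.16 degrees, less where a joint would pass 70% of its speed; a pose out of reach is approached as far as the arm can. A call with a gripper value outside its range is refused whole. The fingers move at their own pace and stop on an object; "grip_force" is the grip in N (left out, the last holds). Time passes only in rows, so rows that repeat a pose let the fingers close. It gives the time, the measured TCP pose, the force, the opening and the grip force at its end, in the units of the state.
- bot.get_state(): the state, without advancing time (a new reading comes with each control period).
- bot.grab_frame(name): name is "scene" or "side" or "wrist"; returns a dict with "frame" (384x512x3 uint8, blue, green, red), "fx", "fy", "cx", "cy" (pixels), "k1" (the pictures are not rectified: a ray, as slopes to the right and down, at radius r is drawn at 1 + k1 r^2 times it, then the intrinsics apply), "xyz" and "attitude" of the camera in the world; the wrist camera has in their place "T_tool_cam" (4x4, takes a point from camera to tool coordinates, whose origin is the TCP and whose axes are the flange's). Camera axes: x right, y down, z forward; pixel columns grow to the right and rows downward; lengths in m; the calibration is good to about 2 mm. A picture is of the moment at which its call begins: read the wrist's pose just before it. There is no depth.
- bot.sign_off(): hands the job in; it is judged then, once.
Trained networks look in a picture, given as the dict that the camera call returned (one of the last four; its "shot" number tells which), for a name from the list of things; names that differ only in an ending like _2 or _b are one class to them, and where a whole thing is asked for, a point or a joint stands for the part that bears it (a point fixed in the world has none). Each returns a list of dicts, best first, with "score" (0 to 1); they miss things now and then, are a little off and sometimes report something else, mostly with a low value. They report only what shows in the picture. A call takes as long as a camera call.
- bot.look_for(query, picture): "box" ([centre column, centre row, width, height] in pixels, round what is visible of it).
- bot.mark_of(query, picture): "position" ([column, row] in pixels: a listed point, or the origin of a listed thing).
The state is a dict: "time": time; "qpos": joint angles; "joint_vel": joint speeds; "effort": joint torques, N m; "tcp_pos": TCP position; "ee_rot": TCP orientation; "force": force on the tool from outside, world axes, zero at the start; "ft_torque": the same for the moment, N m; "width": opening from 0.0 (shut) to 1.0 (fully open); "finger_force": force on a finger pad.
Only numpy, scipy, OpenCV 4.12 (cv2) and the standard library are available. Lean on these libraries where they do the work, as an engineer would, in place of code of your own. Each camera call takes 0.05 s, during which the arm holds its last target. There are 200 camera calls.

## Working session

There is one attempt and no reset: what is moved stays moved. The work goes in short steps, Python scripts to look and compute and a tool call to move; the robot and the scene stay as the last step left them, time stands still between calls to the robot, and variables do not carry over. Pictures are saved under pics/ and viewed, at most 10 in all, crops included, and the job is handed in when it is done.

Besides the shell and the picture viewer there is one more tool, called after "Call:" by a JSON object that holds its "fn" and its "kwargs", one argument or row to a line. apply_moves: Moves the arm, as the interface text tells. Its arguments: {"type":"object","properties":{"motion":{"type":"string"},"grip_force":{"type":"number"}},"required":["motion"]}

```bash
mkdir -p pics; ls; cat > h.py <<'E'
from cell import bot
import numpy as np, cv2
from scipy.spatial.transform import Rotation as R
def cam(p,st=None):
    K=np.array([[p["fx"],0,p["cx"]],[0,p["fy"],p["cy"]],[0,0,1.]])
    if "xyz" in p:
        a=np.array(p["attitude"],float)
        Rm=a if a.shape==(3,3) else R.from_rotvec(a).as_matrix()
        t=np.array(p["xyz"])
    else:
        T=np.array(p["T_tool_cam"]); Rt=R.from_rotvec(st["ee_rot"]).as_matrix()
        Rm=Rt@T[:3,:3]; t=Rt@T[:3,3]+st["tcp_pos"]
    return K,Rm,t
def ray(p,uv,st=None):
    K,Rm,t=cam(p,st)
    n=cv2.undistortPoints(np.array([[uv]],float),K,np.array([p["k1"],0,0,0,0.]))[0,0]
    d=Rm@np.array([n[0],n[1],1.]); return t,d/np.linalg.norm(d)
def proj(p,X,st=None):
    K,Rm,t=cam(p,st)
    c=(np.atleast_2d(X)-t)@Rm
    return cv2.projectPoints(c,np.zeros(3),np.zeros(3),K,np.array([p["k1"],0,0,0,0.]))[0][:,0]
def tri(rays):
    A=0;b=0
    for o,d in rays:
        M=np.eye(3)-np.outer(d,d);A=A+M;b=b+M@o
    x=np.linalg.solve(A,b)
    return x,[np.linalg.norm((np.eye(3)-np.outer(d,d))@(x-o)) for o,d in rays]
E
python3 - <<'E'
from h import *
print(bot.finger_overhang,bot.get_state())
P={n:bot.grab_frame(n) for n in("scene","side","wrist")}
for n in P:cv2.imwrite(f"pics/{n}0.png",P[n]["frame"])
for n in("scene","side"):print(n,P[n]["xyz"],P[n]["attitude"],P[n]["fx"],P[n]["k1"])
names="lip_nose green_mark_mid white_mark_mid station tube_rack micro_rack tube_stand reagent specimen_jar cup marker".split()
for q in names:
    rs=[]
    for n in("scene","side"):
        m=bot.mark_of(q,P[n])
        if m: rs.append(ray(P[n],m[0]["position"])); print(q,n,np.round(m[0]["position"]),round(m[0]["score"],2),end=' ')
    if len(rs)==2:
        x,e=tri(rs);print(x.round(4),np.round(e,4))
    elif len(rs)==1:
        o,d=rs[0];print((o-d*o[2]/d[2]).round(3))
E
```

```text
pics
0.017 {'time': 0.0, 'qpos': array([-1.53141845e+00,  3.13470917e-01,  1.49844163e+00,  2.83808048e-06,
        1.33097106e+00, -2.23408788e-01]), 'joint_vel': array([-1.96378462e-03, -6.34719731e-04, -7.57315908e-04,  7.88289269e-05,
        1.67386656e-03, -1.52461449e-03]), 'effort': array([ 1.36849835e-04, -4.12263322e+01, -2.59733874e+01, -2.13685817e-04,
        4.25562845e-03, -3.06574478e-06]), 'tcp_pos': array([ 0.1363545 , -0.50671139,  0.22102266]), 'ee_rot': array([-3.11323906e+00, -4.11428184e-01, -1.90561571e-04]), 'force': array([-0.3655157 , -0.11388138,  0.00688697]), 'ft_torque': array([-0.00860065, -0.04166632, -0.02985856]), 'finger_force': 0.0, 'width': 0.9985914645717382}
scene [2.27504083e-01 1.18795296e-03 1.25882135e+00] [-2.02401576  2.0585268  -0.33111676] 420.5695167039351 0.023909909747428272
side [0.72464378 0.34752159 1.30473668] [-0.6157266  -2.98510737  0.47360224] 422.9855742398257 -0.08076884237432677
lip_nose scene [257. 226.] 0.78 lip_nose side [279. 187.] 0.6 [0.5121 0.0119 0.1645] [0.0004 0.0004]
green_mark_mid scene [174. 183.] 0.93 green_m
[... 215 characters left out ...]
 tube_rack side [223. 211.] 0.9 [ 0.6782 -0.0297  0.0035] [0.0019 0.0019]
micro_rack scene [152. 236.] 0.79 micro_rack side [314. 302.] 0.96 [ 0.5309  0.3404 -0.0187] [0.0001 0.0001]
tube_stand scene [356. 271.] 0.74 tube_stand side [272. 118.] 0.94 [ 0.4071 -0.2722  0.0145] [0.005 0.005]
reagent scene [314. 202.] 0.54 reagent side [243. 257.] 0.5 [ 0.6811 -0.0554 -0.2344] [0.1434 0.1434]
specimen_jar scene [309. 277.] 0.65 specimen_jar side [284. 150.] 0.71 [ 0.4024 -0.1475 -0.0161] [0.0082 0.0082]
cup scene [314. 201.] 0.63 cup side [220. 169.] 0.77 [ 0.6335 -0.1687 -0.0035] [0.0011 0.0011]
marker scene [185. 264.] 0.78 marker side [324. 256.] 0.72 [ 0.4429  0.2277 -0.0038] [0.0023 0.0023]
```

View pics/scene0.png

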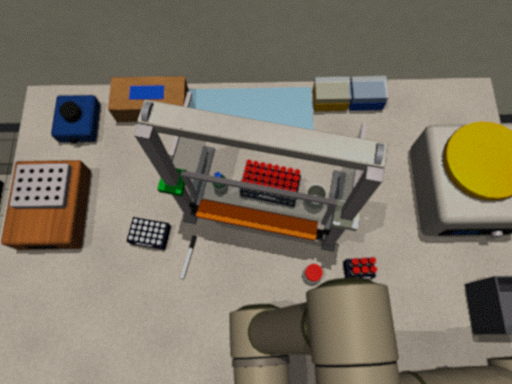

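View pics/side0.png

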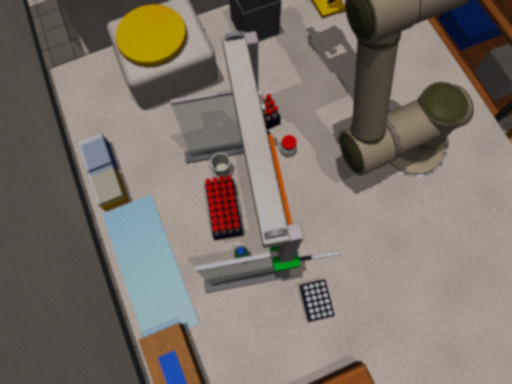

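The scene shows the orange lip from about (197,207) to (318,232), with the green sleeve at (172,183) on the left post and the white one on the right. The pen, jar and tube stand lie at the sides, so the middle front is free. I'll move there with the fingers shut.

Call:
{"fn": "apply_moves", "kwargs": {
  "motion": "1 4 -5 -1 0 0 0;1 8 -10 -3 0 0 0;1 11 -14 -5 0 0 0;1 14 -18 -7 0 0 0;1 17 -22 -8 0 0 0;1 20 -26 -8 0 0 0;1 22 -29 -8 0 0 0;1 24 -32 -8 0 0 0"
}}

```text
time: 1.92
tcp_pos: [0.2587, -0.2055, 0.2955]
ee_rot: [3.113, 0.41, 0.001]
force: [1.6, 0.0, 0.4]
width: -0.003
finger_force: 0.0
```

```bash
python3 - <<'E'
from h import *
s=bot.get_state();print(s["time"],s["qpos"].round(3),s["tcp_pos"].round(4),s["ee_rot"].round(3),s["force"])
p=bot.grab_frame("wrist");print(np.round(p["T_tool_cam"],3))
E
```

```text
1.9167 [-1.031 -0.193  1.846  0.     1.487  0.278] [ 0.2587 -0.2055  0.2955] [3.113e+00 4.100e-01 1.000e-03] [1.56559406 0.03020868 0.36756818]
[[ 0.    -0.965 -0.262  0.067]
 [ 1.     0.    -0.    -0.   ]
 [ 0.    -0.262  0.965 -0.153]
 [ 0.     0.     0.     1.   ]]
```

Call:
{"fn": "apply_moves", "kwargs": {
  "motion": "1 2 -3 -1 5 0 0;1 4 -6 -2 10 0 0;1 6 -9 -3 16 0 0;1 8 -12 -4 22 0 0;1 10 -14 -5 28 0 0;1 11 -15 -5.5 34 0 0;1 11 -15 -5.5 40 0 0;1 11 -15 -5.5 45 0 0"
}}

```text
time: 2.63
tcp_pos: [0.3261, -0.0336, 0.3501]
ee_rot: [-2.335, -0.311, 0.128]
force: [0.6, -0.2, -0.2]
width: 0.003
finger_force: 0.0
```

```bash
cat > fk.py <<'E'
from h import *
from scipy.optimize import least_squares
C=[([-1.53141845e+00,3.13470917e-01,1.49844163e+00,2.8e-06,1.33097106,-2.23408788e-01],[0.1363545,-0.50671139,0.22102266],[-3.11323906,-0.411428,0]),
([-1.031,-0.193,1.846,0.,1.487,0.278],[0.2587,-0.2055,0.2955],[3.113,.41,.001])]
def fk(q,g):  # g: d1, y1, d6, y3, x5, a2, l3
    d1,y1,d6,y3,x5,a2,l3=g; E=lambda a,v:R.from_euler(a,v)
    A=E('z',q[0]);p=A.apply([0,y1,d1]);A=A*E('y',q[1]);p=p+A.apply([0,0,a2])
    A=A*E('y',q[2]);p=p+A.apply([0,0,l3]);A=A*E('z',q[3]);p=p+A.apply([0,y3,0])
    A=A*E('y',q[4])*E('z',q[5]+np.pi/2);p=p+A.apply([0,0,d6]);return p,A
E
python3 - <<'E'
from fk import *
s=bot.get_state();q=s["qpos"];print(s["time"],q.round(3),s["tcp_pos"],s["ee_rot"])
C.append((q,s["tcp_pos"],s["ee_rot"]))
f=lambda g:np.concatenate([np.r_[fk(q,g)[0]-p,.1*(fk(q,g)[1].inv()*R.from_rotvec(r)).as_rotvec()] for q,p,r in C]+[[.001*(g[4]),.001*g[3]]])
r=least_squares(f,[.16,.116,.25,0,0,.425,.392]);print(r.x.round(4),r.fun.round(4))
E
```

```text
2.6333 [-0.793  0.07   1.663  0.414  2.091  0.592] [ 0.32612576 -0.03361466  0.35005705] [-2.33491659 -0.31064935  0.1283367 ]
[0.1741 0.1156 0.265  0.0007 0.     0.4263 0.3919] [ 0.     -0.      0.0001  0.     -0.      0.      0.     -0.     -0.0001
 -0.     -0.     -0.     -0.0001 -0.     -0.      0.      0.      0.
  0.      0.    ]
```

```bash
cat > ik.py <<'E'
from fk import *
G=[.1741,.1156,.265,.0007,0,.4263,.3919]
lo=np.array([-2.94,-.97,.19,-1.23,.02,-2.88]);hi=np.array([2.94,2.17,2.56,4.37,3.11,2.88])
def ik(p,A,q0):
    f=lambda q:np.r_[fk(q,G)[0]-p,.3*(fk(q,G)[1].inv()*A).as_rotvec()]
    r=least_squares(f,np.clip(q0,lo+.02,hi-.02),bounds=(lo,hi));return r.x,np.linalg.norm(r.fun)
yaw=np.deg2rad(-11.8); xs=np.array([np.cos(yaw),np.sin(yaw),0]); ys=np.array([-xs[1],xs[0],0])
nose=np.array([.5125,.0105,.1645])
def att(pitch,roll,dyaw=0): # pitch below level, roll 0: tool x up
    a=yaw+np.deg2rad(dyaw); h=np.array([np.cos(a),np.sin(a),0]);t=np.deg2rad(pitch)
    z=h*np.cos(t)-np.array([0,0,np.sin(t)]); x=h*np.sin(t)+np.array([0,0,np.cos(t)])
    return R.from_matrix(np.c_[x,np.cross(z,x),z])*R.from_euler('z',roll,degrees=True)
E
python3 - <<'E'
from ik import *
for roll in(0,90,-90,180):
  for pitch in(0,15,30):
    A=att(pitch,roll)
    for name,tip in(("back",nose-.08*xs-[0,0,.03]),("under",nose+.03*xs-[0,0,.035]),("up",nose+.03*xs+[0,0,.1])):
      p=tip-.017*A.apply([0,0,1]); best=None
      for s in([-.3,.4,2.4,3.1,1.3,0],[-.3,.4,2.4,2.8,1,-1.5],[-.3,.4,2.4,2.8,1,1.5],[-.3,.4,2.4,1.5,1,0]):
        q,e=ik(p,A,s)
        if best is None or e<best[1]:best=(q,e)
      print(roll,pitch,name,best[0].round(2),round(best[1],4))
E
```

```text
0 0 back [ 0.14  0.7   2.56  3.62  1.72 -1.51] 0.0662
0 0 under [-0.21  0.62  2.52  3.14  1.57 -1.57] 0.0
0 0 up [-0.21  0.1   2.49  3.14  1.02 -1.57] 0.0
0 15 back [ 0.08  0.17  2.56  3.63  0.88 -1.8 ] 0.0603
0 15 under [-0.21  0.34  2.5   3.14  1.01 -1.57] 0.0
0 15 up [-0.21 -0.08  2.38  3.14  0.47 -1.57] 0.0
0 30 back [-0.12 -0.1   2.56  3.44  0.34 -1.81] 0.0235
0 30 under [-0.21  0.16  2.39  3.14  0.45 -1.57] 0.0
0 30 up [-0.21 -0.14  2.21  0.24  0.02  1.33] 0.0009
90 0 back [0.14 0.7  2.56 3.62 1.72 0.06] 0.0662
90 0 under [-0.21  0.62  2.52  3.14  1.57 -0.  ] 0.0
90 0 up [-0.21  0.1   2.49  3.14  1.02 -0.  ] 0.0
90 15 back [ 0.08  0.17  2.56  3.63  0.88 -0.23] 0.0603
90 15 under [-0.21  0.34  2.5   3.14  1.01 -0.  ] 0.0
90 15 up [-0.21 -0.08  2.38  3.14  0.47 -0.  ] 0.0
90 30 back [-0.12 -0.1   2.56  3.44  0.34 -0.24] 0.0235
90 30 under [-0.21  0.16  2.39  3.14  0.45 -0.  ] 0.0
90 30 up [-0.21 -0.14  2.21  0.26  0.02  2.88] 0.0009
-90 0 back [ 0.16  0.89  2.56  3.68  1.96 -2.88] 0.0786
-90 0 under [-0.4   0.8   2.56  2.83  1.86  2.88] 0.0751
-90 0 up [-0.38 -0.01  2.51  2.8   0.92 -2.88] 0.0408
-90 15 back [0.09 0.16 2.56 3.66 0.86 2.88] 0.0605
-90 15 under [-0.05  0.29  2.42  3.49  0.85  2.88] 0.0469
-90 15 up [-0.29 -0.12  2.39  2.84  0.44 -2.88] 0.0178
-90 30 back [-0.12 -0.1   2.56  3.47  0.34  2.88] 0.0235
-90 30 under [-0.13  0.16  2.35  3.45  0.41  2.88] 0.0204
-90 30 up [-0.21 -0.14  2.21  0.24  0.02 -0.24] 0.0009
180 0 back [0.14 0.7  2.56 3.62 1.72 1.63] 0.0662
180 0 under [-0.21  0.62  2.52  3.14  1.57  1.57] 0.0
180 0 up [-0.21  0.1   2.49  3.14  1.02  1.57] 0.0
180 15 back [0.08 0.17 2.56 3.63 0.88 1.34] 0.0603
180 15 under [-0.21  0.34  2.5   3.14  1.01  1.57] 0.0
180 15 up [-0.21 -0.08  2.38  3.14  0.47  1.57] 0.0
180 30 back [-0.12 -0.1   2.56  3.44  0.34  1.33] 0.0235
180 30 under [-0.21  0.16  2.39  3.14  0.45  1.57] 0.0
180 30 up [-0.21 -0.14  2.21  0.24  0.02 -1.81] 0.0009
```

```bash
python3 - <<'E'
from ik import *
for pitch in(0,15):
 for dy in(30,40,-30,-40):
  for y in(-.1,0,.1):
    A=att(pitch,90,dy); o=[]
    for tip in(nose-.04*xs+y*ys-[0,0,.035],nose+.02*xs+y*ys-[0,0,.035],nose+.02*xs+y*ys+[0,0,.1]):
      p=tip-.017*A.apply([0,0,1]); best=None
      for s in([-.3,.4,2.4,3.1,1.3,0],[-.3,.4,2.4,2.,1,0]):
        q,e=ik(p,A,s)
        if best is None or e<best[1]:best=(q,e)
      o.append(f"{best[1]:.3f} {best[0].round(2)}")
    print(pitch,dy,y,*o,sep=' | ')
E
```

```text
0 | 30 | -0.1 | 0.009 [-1.2   0.63  2.56  1.6   1.58 -0.05] | 0.000 [-1.03  0.62  2.44  1.8   1.55  0.08] | 0.000 [-1.03  0.16  2.41  1.76  1.45  0.55]
0 | 30 | 0 | 0.037 [-0.85  0.67  2.56  1.91  1.62 -0.09] | 0.000 [-0.73  0.62  2.51  2.09  1.57  0.01] | 0.000 [-0.73  0.11  2.48  2.03  1.31  0.49]
0 | 30 | 0.1 | 0.031 [-0.36  0.67  2.56  2.44  1.66 -0.06] | 0.000 [-0.36  0.62  2.49  2.47  1.55  0.02] | 0.000 [-0.36  0.13  2.46  2.38  1.15  0.37]
0 | 40 | -0.1 | 0.000 [-1.21  0.62  2.46  1.44  1.58  0.06] | 0.000 [-1.05  0.64  2.32  1.6   1.57  0.18] | 0.000 [-1.05  0.25  2.29  1.6   1.55  0.6 ]
0 | 40 | 0 | 0.006 [-0.94  0.63  2.56  1.7   1.58 -0.04] | 0.000 [-0.8   0.63  2.42  1.85  1.54  0.09] | 0.000 [-0.8   0.18  2.39  1.81  1.42  0.55]
0 | 40 | 0.1 | 0.013 [-0.54  0.64  2.56  2.09  1.6  -0.05] | 0.000 [-0.48  0.62  2.43  2.17  1.52  0.07] | 0.000 [-0.48  0.17  2.41  2.09  1.26  0.49]
0 | -30 | -0.1 | 0.000 [-0.03  0.62  2.54  3.85  1.58  0.01] | 0.000 [-0.06  0.63  2.4   3.81  1.48 -0.07] | 0.000 [-0.06  0.19  2.37  3.9   1.13 -0.38]
0 | -30 | 0 | 0.000 [ 0.31  0.64  2.35  4.1
[... 1839 characters left out ...]
0.000 [ 0.21  0.46  2.23  4.24  1.07 -0.41] | 0.016 [ 0.18  0.15  2.18  4.37  0.92 -0.77]
15 | -30 | 0.1 | 0.032 [ 0.46  0.51  2.21  4.37  1.17 -0.39] | 0.022 [ 0.39  0.56  2.08  4.37  1.12 -0.47] | 0.051 [ 0.36  0.29  2.08  4.37  1.04 -0.7 ]
15 | -40 | -0.1 | 0.000 [ 0.07  0.38  2.41  4.23  1.12 -0.32] | 0.000 [ 0.02  0.44  2.27  4.21  1.07 -0.39] | 0.014 [-0.    0.12  2.21  4.37  0.91 -0.77]
15 | -40 | 0 | 0.029 [ 0.29  0.47  2.29  4.37  1.19 -0.35] | 0.021 [ 0.23  0.52  2.15  4.37  1.14 -0.43] | 0.051 [ 0.19  0.24  2.16  4.37  1.05 -0.68]
15 | -40 | 0.1 | 0.074 [ 0.43  0.56  2.19  4.37  1.22 -0.33] | 0.064 [ 0.37  0.61  2.06  4.37  1.19 -0.41] | 0.088 [ 0.36  0.36  2.06  4.37  1.15 -0.64]
```

```bash
cat > path.py <<'E'
from ik import *
def rows(q0,q1,n,st=None):
    "poses on joint-linear path relative to fk(q0)"
    p0,A0=fk(q0,G)
    for k in range(1,n+1):
        p,A=fk(q0+(q1-q0)*k/n,G)
        t=p+A.apply([0,0,.017])
        print(k,(100*A0.inv().apply(p-p0)).round(1),np.rad2deg((A0.inv()*A).as_rotvec()).round(0),'tip',t.round(3))
E
python3 - <<'E'
from path import *
s=bot.get_state();q0=s["qpos"]
A=att(0,90,40);tp=lambda d,z:nose*[1,1,0]+d*xs+[0,0,z]-.017*A.apply([0,0,1])
qa,e1=ik(tp(-.03,.22),A,np.array([-.9,.4,2.4,1.7,1.5,.2]));qb,e2=ik(tp(-.03,.12),A,qa);qc,e3=ik(tp(.01,.12),A,qb)
print(qa.round(2),e1,qb.round(2),e2,qc.round(2),e3)
rows(q0,qa,16)
P={n:bot.grab_frame(n) for n in("scene","side")}
for q in("lip_nose","green_mark_mid","white_mark_mid"):
    rs=[]
    for n in P:
        m=bot.mark_of(q,P[n]);b=bot.look_for(q,P[n])
        if m: rs.append(ray(P[n],m[0]["position"]));print(q,n,np.round(m[0]["position"],1),[np.round(x["box"],1) for x in b[:1]])
    if len(rs)==2:print(*tri(rs))
c=P["scene"]["frame"][150:250,150:370];cv2.imwrite("pics/c1.png",cv2.resize(c,None,fx=3.5,fy=3.5,interpolation=cv2.INTER_CUBIC))
E
```

```text
[-0.92  0.24  2.55  1.72  1.52  0.34] 1.9397624627388626e-06 [-0.92  0.66  2.55  1.73  1.58 -0.07] 6.371074735477856e-15 [-0.82  0.66  2.44  1.83  1.56  0.04] 8.252678393170866e-09
1 [1.4 0.2 1.6] [ 4.  4. -1.] tip [ 0.335 -0.008  0.327]
2 [2.8 0.3 3. ] [ 8.  8. -2.] tip [0.347 0.006 0.317]
3 [4.2 0.3 4.2] [11. 12. -3.] tip [0.359 0.019 0.309]
4 [5.6 0.3 5.3] [15. 16. -3.] tip [0.371 0.03  0.303]
5 [6.9 0.3 6.2] [18. 21. -3.] tip [0.384 0.04  0.297]
6 [8.3 0.4 6.9] [21. 25. -2.] tip [0.397 0.048 0.293]
7 [9.5 0.6 7.4] [24. 30. -1.] tip [0.409 0.054 0.289]
8 [10.7  0.9  7.8] [26. 35.  1.] tip [0.422 0.058 0.285]
9 [11.8  1.3  8.1] [29. 40.  3.] tip [0.434 0.059 0.281]
10 [12.7  1.9  8.3] [31. 45.  6.] tip [0.445 0.058 0.277]
11 [13.6  2.6  8.4] [33. 50.  9.] tip [0.456 0.055 0.271]
12 [14.2  3.6  8.5] [34. 55. 12.] tip [0.465 0.05  0.264]
13 [14.7  4.7  8.6] [36. 60. 16.] tip [0.473 0.044 0.256]
14 [15.   6.   8.8] [37. 64. 20.] tip [0.478 0.036 0.246]
15 [15.   7.4  9. ] [37. 69. 25.] tip [0.482 0.026 0.234]
16 [14.8  9.   9.4] [38. 73. 30.] tip [0.483 0.017 0.22 ]
lip_nose scene [255.7 225.1] [array([260.8, 207.1, 158.3,  73.7])]
lip_nose side [281.3 187.9] [array([280.9, 178.4,  25. ,  88.2])]
[0.51001768 0.01732918 0.17085809] [np.float64(0.0031482869310746706), np.float64(0.0031482869310747114)]
green_mark_mid scene [173.8 183.6] []
green_mark_mid side [283.7 257.1] [array([284.1, 259.6,  30. ,  26.2])]
[0.59592807 0.21591394 0.27406163] [np.float64(0.0008526213653255153), np.float64(0.0008526213653256233)]
white_mark_mid scene [344.7 215.9] [array([341.6, 211.9,  14.9,  28.1])]
white_mark_mid side [251.4 105.8] []
[ 0.5044578  -0.20262479  0.27156878] [np.float64(0.0005804336980397498), np.float64(0.0005804336980397486)]
```

View pics/c1.png

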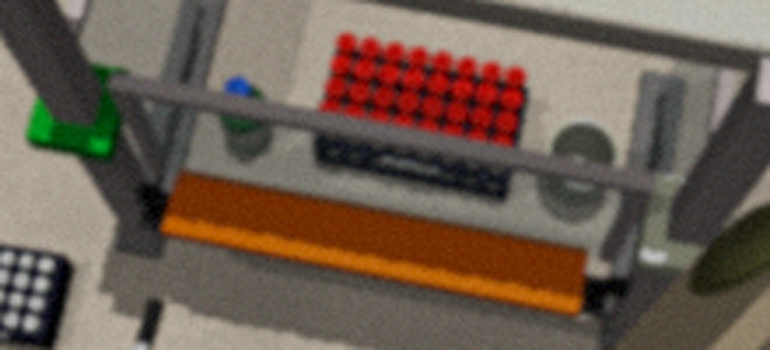

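The crop shows the orange lip, its black pointers at (150,205) and (605,293) in crop pixels, and the green sleeve at (75,130) well above the left pointer. Next I'll swing the tool level.

Call:
{"fn": "apply_moves", "kwargs": {
  "motion": "1 1.4 0.2 1.6 4 4 -1;1 2.8 0.3 3.0 8 8 -2;1 4.2 0.3 4.2 11 12 -3;1 5.6 0.3 5.3 15 16 -3;1 6.9 0.3 6.2 18 21 -3;1 8.3 0.4 6.9 21 25 -2;1 9.5 0.6 7.4 24 30 -1;1 10.7 0.9 7.8 26 35 1"
}}

```text
time: 4.0
tcp_pos: [0.4171, 0.0411, 0.2879]
ee_rot: [-1.818, 0.05, -0.46]
force: [0.6, -0.1, -0.1]
width: -0.002
finger_force: 0.0
```

```bash
python3 - <<'E'
from path import *
s=bot.get_state();q0=s["qpos"];print(s["time"],q0.round(2),s["force"].round(1))
qa=ik(nose*[1,1,0]-.03*xs+[0,0,.22]-.017*att(0,90,40).apply([0,0,1]),att(0,90,40),np.array([-.92,.24,2.55,1.72,1.52,.34]))[0]
rows(q0,qa,8)
E
```

```text
4.0 [-0.86  0.2   2.07  1.06  1.79  0.46] [ 0.6 -0.1 -0.1]
1 [0.6 0.5 0.7] [2. 5. 2.] tip [0.445 0.046 0.275]
2 [1.2 1.  1.3] [ 4. 11.  3.] tip [0.455 0.047 0.271]
3 [1.7 1.7 1.6] [ 5. 16.  6.] tip [0.463 0.046 0.266]
4 [2.2 2.5 1.8] [ 6. 22.  8.] tip [0.471 0.043 0.26 ]
5 [2.5 3.5 1.8] [ 6. 27. 11.] tip [0.477 0.038 0.253]
6 [2.7 4.6 1.6] [ 7. 33. 14.] tip [0.481 0.032 0.244]
7 [2.6 5.8 1.4] [ 6. 38. 17.] tip [0.483 0.025 0.233]
8 [2.3 7.1 1. ] [ 6. 43. 21.] tip [0.483 0.017 0.22 ]
```

Call:
{"fn": "apply_moves", "kwargs": {
  "motion": "1 0.6 0.5 0.7 2 5 2;1 1.2 1.0 1.3 4 11 3;1 1.7 1.7 1.6 5 16 6;1 2.2 2.5 1.8 6 22 8;1 2.5 3.5 1.8 6 27 11;1 2.7 4.6 1.6 7 33 14;1 2.6 5.8 1.4 6 38 17;1 2.3 7.1 1.0 6 43 21"
}}

```text
time: 4.67
tcp_pos: [0.4553, 0.0225, 0.2259]
ee_rot: [-1.407, 0.842, -0.835]
force: [0.7, -0.9, 0.2]
width: 0.005
finger_force: 0.0
```

```bash
python3 - <<'E'
from path import *
s=bot.get_state();q0=s["qpos"];p,A=s["tcp_pos"],R.from_rotvec(s["ee_rot"]);print(s["time"],q0.round(2),p,s["force"].round(1))
print(A.as_matrix().round(3))
t=p+A.apply([0,0,.017]);print('tip rel nose',(t-nose)@xs,(t-nose)@ys,t[2])
T=att(0,90,40)
tgt=nose*[1,1,0]-.03*xs+[0,0,.12]-.017*T.apply([0,0,1])
print((100*A.inv().apply(tgt-p)).round(2),np.rad2deg((A.inv()*T).as_rotvec()).round(1))
w=bot.grab_frame("wrist");P={n:bot.grab_frame(n) for n in("scene","side")}
cv2.imwrite("pics/m2.png",np.hstack([cv2.resize(x["frame"],(400,300)) for x in(w,P["side"])]))
E
```

```text
4.6667 [-0.93  0.31  2.53  1.71  1.52  0.3 ] [0.45526646 0.02249325 0.22590331] [ 0.7 -0.9  0.2]
[[ 0.474 -0.006  0.88 ]
 [-0.88  -0.001  0.474]
 [-0.002 -1.    -0.006]]
tip rel nose -0.04547356070347611 0.010986165712755756 0.22580740000364988
[ 1.86 10.58  0.54] [ 0.3  0.1 -0.1]
```

View pics/m2.png

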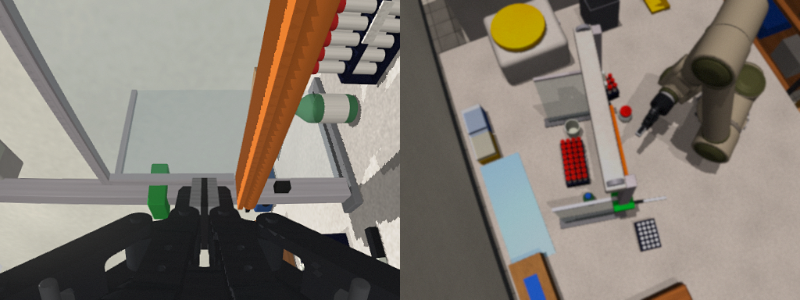

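```bash
python3 - <<'E'
from path import *
s=bot.get_state();w=bot.grab_frame("wrist");sc=bot.grab_frame("scene");si=bot.grab_frame("side")
for q in("lip_nose","green_mark_mid"):
    rs=[]
    for n,p,st in(("w",w,s),("sc",sc,None),("si",si,None)):
        m=bot.mark_of(q,p)
        if m: print(q,n,np.round(m[0]["position"],1),round(m[0]["score"],2));rs.append(ray(p,m[0]["position"],st))
    if len(rs)>1:print(*tri(rs))
# predicted geometry in the wrist view
for z in(.16,.165,.17): print('nose L pointer',z,proj(w,nose*[1,1,0]+.17*ys+[0,0,z],s).round(0),'R-mid',proj(w,nose*[1,1,0]+[0,0,z],s).round(0))
gm=nose*[1,1,0]+.04*xs+.215*ys
for z in(.27,.275,.28):print('green',z,proj(w,gm+[0,0,z],s).round(0))
cv2.imwrite("pics/w3.png",cv2.resize(w["frame"][180:300,150:400],(750,360),interpolation=cv2.INTER_CUBIC))
E
```

```text
lip_nose w [354.5 149.9] 0.87
lip_nose sc [254. 224.] 0.56
lip_nose si [281.2 187.6] 0.69
[0.51224988 0.01828448 0.17260566] [np.float64(0.0029016743403639574), np.float64(0.0023609745529489545), np.float64(0.003885520889783703)]
green_mark_mid w [204.3 243. ] 0.73
green_mark_mid sc [173.9 182.4] 0.54
green_mark_mid si [282.6 258.2] 0.68
[0.59753427 0.21588739 0.28907083] [np.float64(0.0027963442184638053), np.float64(0.004840838610015989), np.float64(0.004952493389351309)]
nose L pointer 0.16 [[329. 260.]] R-mid [[377. 144.]]
nose L pointer 0.165 [[324. 260.]] R-mid [[368. 144.]]
nose L pointer 0.17 [[318. 260.]] R-mid [[360. 144.]]
green 0.27 [[223. 243.]]
green 0.275 [[218. 243.]]
green 0.28 [[214. 243.]]
```

View pics/w3.png

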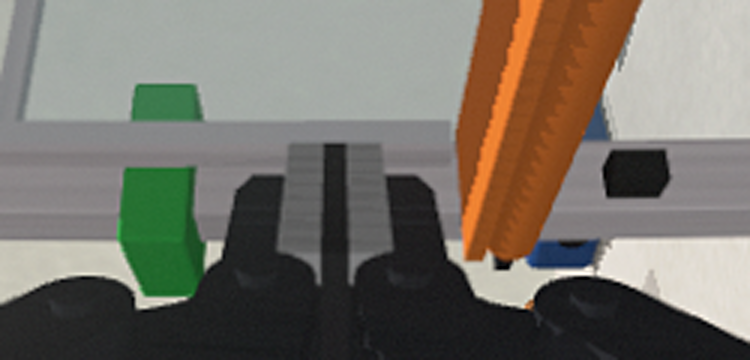

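The crop shows the left pointer, a black tab at (502,265), about 113 px below the green sleeve's middle at column 203 in full-picture pixels. That is a rise of about 115 mm. I'll now go down in front of the lip and then beneath it.

Call:
{"fn": "apply_moves", "kwargs": {
  "motion": "1 0.5 2.5 0.1 0 0 0;1 1 5 0.3 0 0 0;1 1.5 7.5 0.5 0 0 0;1 1.5 10 0.5 0 0 0;1 1.5 10 0.5 0 0 0;1 1.5 10 0.5 0 0 0"
}}

```text
time: 5.77
tcp_pos: [0.4663, 0.0121, 0.1261]
ee_rot: [-1.406, 0.84, -0.83]
force: [-0.3, 0.3, 0.4]
width: 0.003
finger_force: 0.0
```

```bash
cat > st.py <<'E'
from path import *
s=bot.get_state();q0=s["qpos"];p,A=s["tcp_pos"],R.from_rotvec(s["ee_rot"]);print(s["time"],q0.round(2),p,s["force"].round(1))
t=p+A.apply([0,0,.017]);print('tip rel nose d,y,z',((t-nose)@xs).round(4),((t-nose)@ys).round(4),t[2].round(4),'xs in tool',A.inv().apply(xs).round(3),'up in tool',A.inv().apply([0,0,1]).round(3))
E
python3 st.py
```

```text
5.7667 [-0.92  0.76  2.46  1.72  1.58 -0.07] [0.46633534 0.01206125 0.12608055] [-0.3  0.3  0.4]
tip rel nose d,y,z -0.0326 0.0031 0.126 xs in tool [ 0.648 -0.006  0.762] up in tool [-0.005 -1.    -0.004]
```

Call:
{"fn": "apply_moves", "kwargs": {
  "motion": "1 0.7 0 0.8 0 0 0;1 1.4 0 1.6 0 0 0;1 2.1 0 2.4 0 0 0;1 2.7 0 3.2 0 0 0;1 2.7 -0.5 3.2 0 0 0;1 2.7 -1 3.2 0 0 0;1 2.7 -1.3 3.2 0 0 0;1 2.7 -1.6 3.2 0 0 0"
}}

```text
time: 6.43
tcp_pos: [0.5071, 0.0036, 0.1435]
ee_rot: [-1.408, 0.837, -0.834]
force: [-0.7, -0.6, -0.2]
width: 0.001
finger_force: 0.0
```

```bash
python3 st.py; python3 - <<'E'
from h import *
w=bot.grab_frame("wrist")["frame"];s=bot.grab_frame("side")["frame"]
cv2.imwrite("pics/m4.png",np.hstack([cv2.resize(w,(400,300)),cv2.resize(s[110:290,180:420],(400,300))]))
E
```

```text
6.4333 [-0.82  0.68  2.36  1.82  1.54  0.1 ] [0.50709112 0.00363661 0.14346223] [-0.7 -0.6 -0.2]
tip rel nose d,y,z 0.0091 0.0032 0.1434 xs in tool [ 0.647 -0.003  0.762] up in tool [ 0.    -1.    -0.004]
```

View pics/m4.png

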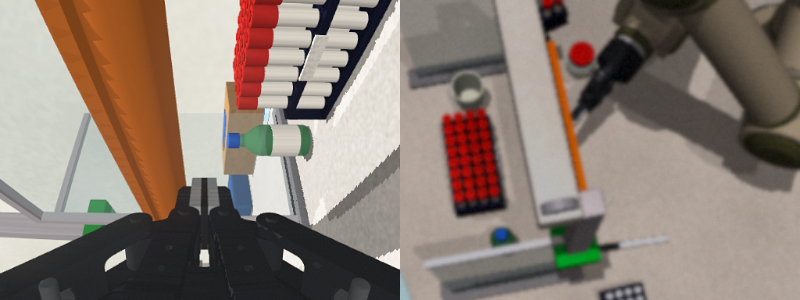

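The wrist picture (left is up) shows the fingertips at (205,190), just below the lip, and the jar and rack are clear of the arm. I'll push up slowly.

Call:
{"fn": "apply_moves", "kwargs": {
  "motion": "1 0 -0.3 0 0 0 0;1 0 -0.6 0 0 0 0;1 0 -0.9 0 0 0 0;1 0 -1.2 0 0 0 0;1 0 -1.5 0 0 0 0;1 0 -1.8 0 0 0 0;1 0 -2.1 0 0 0 0;1 0 -2.4 0 0 0 0"
}}

```text
time: 7.2
tcp_pos: [0.5076, 0.0036, 0.1662]
ee_rot: [-1.408, 0.838, -0.832]
force: [-0.6, 0.1, -5.0]
width: 0.001
finger_force: 2.4
```

Call:
{"fn": "apply_moves", "kwargs": {
  "motion": "1 0 -0.4 0 0 0 0;1 0 -0.8 0 0 0 0;1 0 -1.2 0 0 0 0;1 0 -1.6 0 0 0 0;1 0 -2 0 0 0 0;1 0 -2.4 0 0 0 0;1 0 -2.7 0 0 0 0;1 0 -3 0 0 0 0"
}}

```text
time: 7.87
tcp_pos: [0.5077, 0.0037, 0.1966]
ee_rot: [-1.408, 0.837, -0.833]
force: [-2.2, -1.2, -4.5]
width: 0.001
finger_force: 2.6
```

```bash
cat > rel.py <<'E'
from path import *
sc=bot.grab_frame("scene");si=bot.grab_frame("side")
for q in("lip_nose","green_mark_mid"):
    rs=[]
    for p in(sc,si):
        m=bot.mark_of(q,p)
        if m: rs.append(ray(p,m[0]["position"]))
    if len(rs)>1:print(q,*tri(rs))
E
python3 st.py; python3 rel.py
```

```text
7.8667 [-0.82  0.48  2.37  1.81  1.5   0.28] [0.50767808 0.00365547 0.19659901] [-2.2 -1.2 -4.5]
tip rel nose d,y,z 0.0096 0.0033 0.1965 xs in tool [ 0.648 -0.004  0.762] up in tool [-0.001 -1.    -0.004]
lip_nose [0.51274069 0.01445888 0.21289601] [np.float64(0.009211642559518942), np.float64(0.009211642559518975)]
green_mark_mid [0.59644796 0.21042968 0.28412416] [np.float64(0.0014827551380696333), np.float64(0.0014827551380697036)]
```

Call:
{"fn": "apply_moves", "kwargs": {
  "motion": "1 0 -0.5 0 0 0 0;1 0 -1 0 0 0 0;1 0 -1.5 0 0 0 0;1 0 -2 0 0 0 0;1 0 -2.5 0 0 0 0;1 0 -3 0 0 0 0;1 0 -3.4 0 0 0 0;1 0 -3.7 0 0 0 0"
}}

```text
time: 8.83
tcp_pos: [0.5078, 0.0037, 0.2339]
ee_rot: [-1.408, 0.837, -0.833]
force: [-1.5, -1.4, -4.9]
width: -0.001
finger_force: 2.7
```

```bash
python3 st.py; python3 - <<'E'
from path import *
s=bot.get_state();w=bot.grab_frame("wrist")["frame"];sc=bot.grab_frame("scene");si=bot.grab_frame("side")
for n,p in(("sc",sc),("si",si)):
    for q in("lip_nose","green_mark_mid"):
        m=bot.mark_of(q,p); print(n,q,[np.round(x["position"],1) for x in m[:1]])
a=cv2.resize(sc["frame"][140:240,130:290],(640,400),interpolation=cv2.INTER_CUBIC)
b=cv2.resize(w,(266,200));c=cv2.resize(si["frame"][200:280,230:330],(250,200),interpolation=cv2.INTER_CUBIC)
im=np.zeros((600,640,3),np.uint8);im[:400]=a;im[400:,:266]=b;im[400:,300:550]=c;cv2.imwrite("pics/m5.png",im)
E
```

```text
8.8333 [-0.82  0.35  2.37  1.8   1.46  0.41] [0.50783819 0.00368142 0.23385299] [-1.5 -1.4 -4.9]
tip rel nose d,y,z 0.0098 0.0034 0.2338 xs in tool [ 0.648 -0.003  0.762] up in tool [-0.    -1.    -0.004]
sc lip_nose [array([357.5, 269.2])]
sc green_mark_mid [array([173.6, 179.8])]
si lip_nose [array([284.4, 176.9])]
si green_mark_mid [array([279.7, 254.8])]
```

View pics/m5.png

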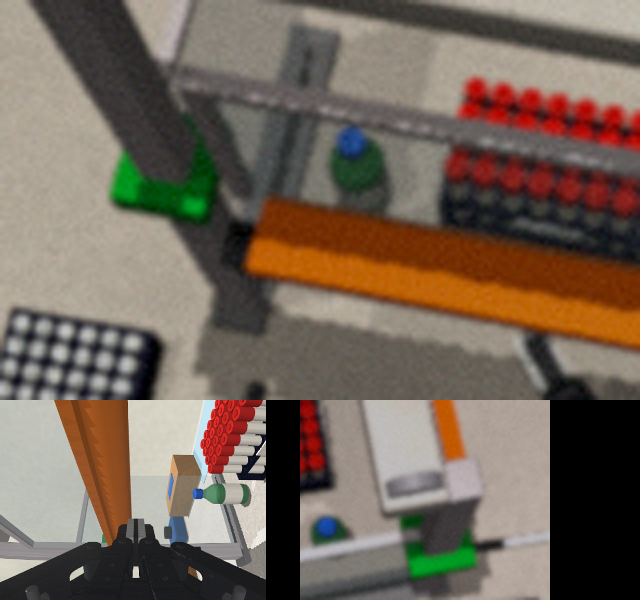

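```bash
cat > fit.py <<'E'
from path import *
from scipy.optimize import minimize
from scipy.spatial import ConvexHull
V={n:bot.grab_frame(n) for n in("scene","side")}
def mask(im,col):
    h,s,v=cv2.split(cv2.cvtColor(im,cv2.COLOR_BGR2HSV))
    m=((h>50)&(h<72)&(s>170)&(v>50)) if col=='g' else ((h>5)&(h<18)&(s>200)&(v>70))
    m=m.astype(np.uint8);k,l,st,c=cv2.connectedComponentsWithStats(cv2.morphologyEx(m,cv2.MORPH_CLOSE,np.ones((9,9))) );
    return m,l,st,c
def hull(pts):return cv2.convexHull(pts.astype(np.float32))
obs={}
for n in V:
    for col in 'go':
        m,l,st,c=mask(V[n]["frame"],col);x,y,w,h=(120,140,220,110) if n=="scene" else (255,90,60,190)
        keep=np.zeros_like(m);keep[y:y+h,x:x+w]=m[y:y+h,x:x+w]
        if col=='g': # near known spot
            k=np.zeros_like(m);u,v=(174,182) if n=="scene" else (282,256);k[v-25:v+25,u-25:u+25]=1;keep*=k
        l=cv2.connectedComponentsWithStats(cv2.dilate(keep,np.ones((7,7))))
        big=1+np.argmax(l[2][1:,4]);keep*=(l[1]==big)
        yy,xx=np.nonzero(keep);obs[n,col]=hull(np.c_[xx,yy]);print(n,col,len(xx),xx.min(),xx.max(),yy.min(),yy.max())
def box(c,a,lo,hi):
    h=np.array([np.cos(a),np.sin(a),0]);s=np.array([-h[1],h[0],0])
    return np.array([c+x*h+y*s+np.array([0,0,z]) for x in(lo[0],hi[0]) for y in(lo[1],hi[1]) for z in(lo[2],hi[2])])
def iou(a,b):
    i=cv2.intersectConvexConvex(a,b)[0];return i/(cv2.contourArea(a)+cv2.contourArea(b)-i)
def cost(v,sy,keys,full=False):
    x,y,a,zl,zg=v;h=np.array([np.cos(a),np.sin(a),0]);s=np.array([-h[1],h[0],0]);n=np.array([x,y,0])
    B={'o':box(n+[0,0,zl],a,(-.009,-.16,-.009),(.04,.16,.015)),'g':box(n+.04*h+.215*s+[0,0,zg],a,(-.062/2-(0 if sy else 0),-.031,-.012),(.031,.031,.012))}
    r=[iou(obs[k],hull(proj(V[k[0]],B[k[1]]))) for k in keys]
    return r if full else -sum(r)
for keys in([("scene",'o'),("scene",'g'),("side",'g')],[("scene",'o'),("scene",'g')],):
    best=min((minimize(cost,[.5125,.012,yaw,z0,g0],args=(0,keys),method='Nelder-Mead',options=dict(initial_simplex=np.array([.5125,.012,yaw,z0,g0])+np.vstack([np.zeros(5),np.diag([.01,.01,.04,.015,.015])]),maxiter=1500)) for z0 in(.245,.26) for g0 in(.275,.29)),key=lambda r:r.fun)
    v=best.x;print(v.round(4),'yaw',np.rad2deg(v[2]).round(1),'rise needed',(v[4]-v[3]).round(4),np.round(cost(v,0,keys,True),3))
E
python3 fit.py
```

```text
scene g 238 158 183 177 194
scene o 2467 191 320 190 231
side g 245 273 299 254 270
side o 660 267 294 121 222
[ 0.5143  0.0168 -0.1927  0.246   0.2675] yaw -11.0 rise needed 0.0215 [0.901 0.479 0.456]
[ 0.5416  0.0301 -0.214   0.1649  0.2126] yaw -12.3 rise needed 0.0476 [0.911 0.536]
```

```bash
sed -i 's/(s>170)&(v>50)/(s>130)\&(v>25)/' fit.py; sed -i "s/keys in(\[.*\],):/keys in([('scene','o'),('scene','g'),('side','g')],[('scene','o'),('side','o'),('scene','g'),('side','g')]):/" fit.py; python3 fit.py
```

```text
scene g 284 158 183 175 195
scene o 2463 191 320 190 231
side g 314 271 300 246 271
side o 659 267 294 121 222
[ 0.5143  0.0149 -0.1958  0.2449  0.2767] yaw -11.2 rise needed 0.0318 [0.898 0.551 0.732]
[ 0.5097  0.0168 -0.2165  0.2538  0.2758] yaw -12.4 rise needed 0.022 [0.887 0.32  0.552 0.734]
```

Call:
{"fn": "apply_moves", "kwargs": {
  "motion": "1 0 -0.4 0 0 0 0;1 0 -0.8 0 0 0 0;1 0 -1.2 0 0 0 0;1 0 -1.5 0 0 0 0;1 0 -1.8 0 0 0 0;1 0 -2 0 0 0 0;1 0 -2 0 0 0 0;1 0 -2 0 0 0 0"
}}

```text
time: 10.05
tcp_pos: [0.508, 0.0037, 0.2537]
ee_rot: [-1.407, 0.836, -0.833]
force: [-1.3, -0.9, -0.7]
width: 0.002
finger_force: 0.9
```

Call:
{"fn": "apply_moves", "kwargs": {
  "motion": "1 0 0.5 0 0 0 0;1 0 1.5 0 0 0 0;1 0 2.5 0 0 0 0;1 -0.9 2.5 -1.1 0 0 0;1 -1.8 2.5 -2.1 0 0 0;1 -2.7 2.5 -3.2 0 0 0;1 -3.4 2.5 -4 0 0 0;1 -3.4 2.5 -4 0 0 0"
}}

```text
time: 10.72
tcp_pos: [0.4557, 0.0146, 0.2284]
ee_rot: [-1.406, 0.838, -0.833]
force: [-0.4, 0.2, 0.1]
width: 0.0
finger_force: 0.0
```

Call:
{"fn": "apply_moves", "kwargs": {
  "motion": "1 0 -1 0 0 0 0;1 0 -2 0 0 0 0;1 0 -3 0 0 0 0;1 0 -4 0 0 0 0;1 0 -5 0 0 0 0;1 0 -5 0 0 0 0"
}}

```text
time: 11.22
tcp_pos: [0.4572, 0.0143, 0.28]
ee_rot: [-1.408, 0.834, -0.836]
force: [0.1, 0.1, -0.9]
width: -0.001
finger_force: 0.0
```

```bash
cat > look.py <<'E'
import sys
from path import *
s=bot.get_state();w=bot.grab_frame("wrist");K,Rm,t=cam(w,s);print('cam',t.round(3))
for q in("lip_nose","green_mark_mid"):
    m=bot.mark_of(q,w);print(q,[(np.round(x["position"],1),round(x["score"],2)) for x in m[:1]])
n0=np.array([.512,.014,0]);pl=n0+.17*ys;gm=n0+.04*xs+.215*ys
for z in(.26,.27,.28,.29): print(z,'pointerL',proj(w,pl+[0,0,z],s).round(1),'pointerR',proj(w,pl-.34*ys+[0,0,z],s).round(1),'green',proj(w,gm+[0,0,z],s).round(1),'gfront',proj(w,gm-.031*xs+[0,0,z],s).round(1))
cv2.imwrite("pics/"+sys.argv[1],cv2.resize(w["frame"],(800,600),interpolation=cv2.INTER_CUBIC))
E
python3 st.py; python3 look.py w6.png
```

```text
11.2167 [-0.95  0.1   2.48  1.68  1.5   0.55] [0.45717522 0.01426559 0.2799533 ] [ 0.1  0.1 -0.9]
tip rel nose d,y,z -0.042 0.0034 0.2799 xs in tool [ 0.648 -0.     0.762] up in tool [ 0.003 -1.    -0.002]
cam [ 0.356 -0.116  0.281]
lip_nose [(array([276.7, 166.2]), 0.72)]
green_mark_mid []
0.26 pointerL [[280.8 269.5]] pointerR [[ 343.3 -247.1]] green [[277.7 251. ]] gfront [[278.5 276.5]]
0.27 pointerL [[270.7 269.5]] pointerR [[ 304.3 -251.5]] green [[269.2 251. ]] gfront [[269.5 276.5]]
0.28 pointerL [[260.7 269.5]] pointerR [[ 264.5 -253.2]] green [[260.6 251. ]] gfront [[260.6 276.5]]
0.29 pointerL [[250.7 269.5]] pointerR [[ 224.6 -252.1]] green [[252.1 251. ]] gfront [[251.7 276.5]]
```

View pics/w6.png

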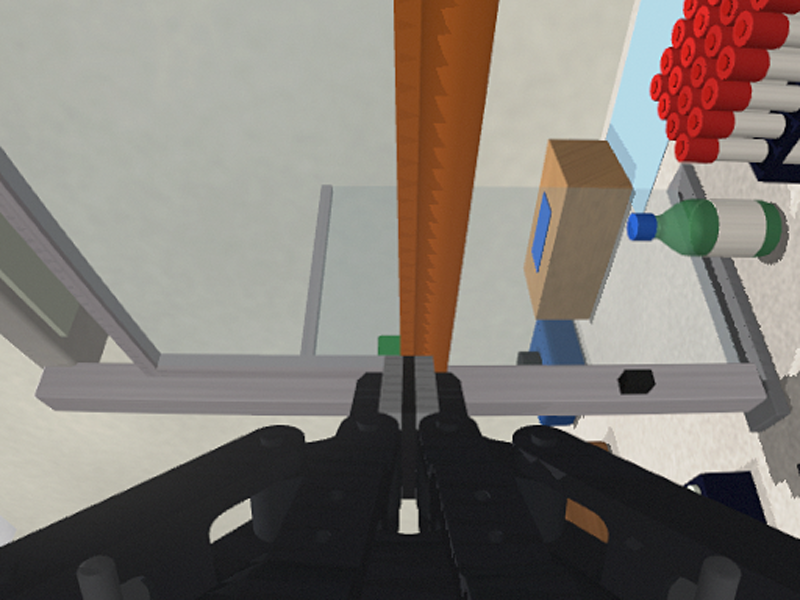

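The wrist picture shows the lip's lower edge at column 448 and the top of the green band at 378, with left up. The fingers at columns 357–460 hide the pointer. The window is still below the band, so I'll drop the hand to see past them.

Call:
{"fn": "apply_moves", "kwargs": {
  "motion": "1 0 1.5 0 0 0 0;1 0 3 0 0 0 0;1 0 4.5 0 0 0 0;1 0 6 0 0 0 0;1 0 7 0 0 0 0;1 0 7 0 0 0 0;1 0 7 0 0 0 0"
}}

```text
time: 11.95
tcp_pos: [0.4565, 0.0143, 0.2079]
ee_rot: [-1.406, 0.839, -0.831]
force: [-0.3, -0.5, 0.1]
width: -0.003
finger_force: 0.0
```

```bash
python3 st.py; python3 look.py w7.png; python3 - <<'E'
import cv2;i=cv2.imread('pics/w7.png');cv2.imwrite('pics/w7c.png',cv2.resize(i[300:500,150:550],(800,400),interpolation=cv2.INTER_CUBIC))
E
```

```text
11.95 [-0.95  0.4   2.52  1.69  1.54  0.23] [0.45647627 0.01428279 0.20794617] [-0.3 -0.5  0.1]
tip rel nose d,y,z -0.0427 0.0033 0.2079 xs in tool [ 0.647 -0.006  0.762] up in tool [-0.004 -1.    -0.004]
cam [ 0.355 -0.116  0.209]
lip_nose [(array([155.1, 162.5]), 0.76)]
green_mark_mid []
0.26 pointerL [[209.1 269.1]] pointerR [[  71.2 -216.3]] green [[216.5 250.8]] gfront [[214.7 276.2]]
0.27 pointerL [[199.1 269.1]] pointerR [[  43.2 -200.8]] green [[208.  250.8]] gfront [[205.9 276.2]]
0.28 pointerL [[189.2 269.1]] pointerR [[  19.8 -182.7]] green [[199.5 250.8]] gfront [[197.  276.2]]
0.29 pointerL [[179.3 269. ]] pointerR [[   1.8 -161.7]] green [[191.  250.8]] gfront [[188.2 276.1]]
```

View pics/w7c.png

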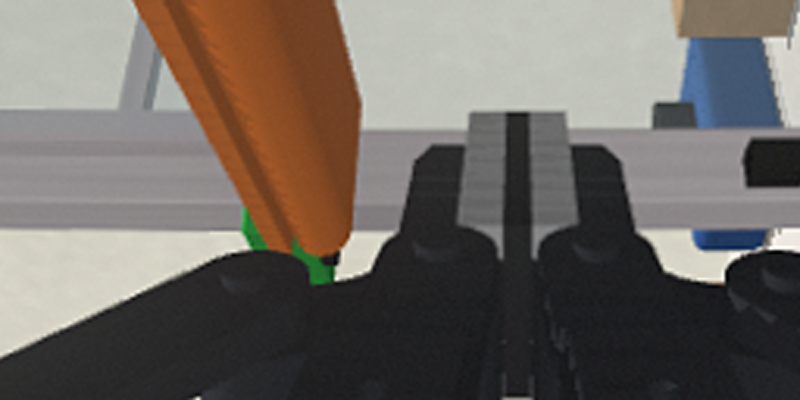

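```bash
python3 - <<'E'
from path import *
s=bot.get_state();w=bot.grab_frame("wrist");print(w["fx"])
s0=dict(tcp_pos=np.array([.45526646,.02249325,.22590331]),ee_rot=np.array([-1.407,.842,-.835]))
Am=np.array([[.474,-.006,.88],[-.88,-.001,.474],[-.002,-1,-.006]]);u,_,v=np.linalg.svd(Am);s0["ee_rot"]=R.from_matrix(u@v).as_rotvec()
obs=np.array([[195.7,208],[214.3,208],[190,259.3],[213.3,259]])
def V(g,hx,hy,a=yaw):
    h=np.array([np.cos(a),np.sin(a),0]);t=np.array([-h[1],h[0],0])
    return np.array([g+sx*hx*h+sy*hy*t+np.array([0,0,z]) for sx,sy in((1,-1),(-1,-1),(-1,1)) for z in(.012,-.012)])
for hx,hy in((.032,.03),(.03,.032)):
    f=lambda g:(proj(w,V(g,hx,hy)[:4],s0)-obs).ravel()
    r=least_squares(f,[.596,.214,.285]);print(r.x.round(4),r.fun.round(1),proj(w,V(r.x,hx,hy),s0)[4:].round(0).tolist())
for z in(.28,.285,.29,.295):print(z,'w7',proj(w,V(np.array([.596,.215,z]),.03,.032),s).round(0).tolist())
# pointer at start pose
for z in(.165,.17,.175):print(z,proj(w,np.array([.512,.014,z])+.17*ys,s0).round(1))
E
```

```text
345.9543300950019
[0.6057 0.2254 0.29  ] [-0.1  0.1  1.7  0.1 -0.2 -0.3 -1.3  0.1] [[198.0, 278.0], [218.0, 278.0]]
[0.5931 0.2114 0.2867] [-0.7  0.4  2.2  0.4 -0.8 -0.5 -0.6 -0.2] [[199.0, 280.0], [219.0, 280.0]]
0.28 w7 [[188.0, 213.0], [209.0, 213.0], [181.0, 263.0], [204.0, 263.0], [192.0, 283.0], [211.0, 283.0]]
0.285 w7 [[183.0, 213.0], [204.0, 213.0], [177.0, 263.0], [199.0, 263.0], [188.0, 283.0], [207.0, 283.0]]
0.29 w7 [[179.0, 213.0], [200.0, 213.0], [172.0, 263.0], [195.0, 263.0], [183.0, 283.0], [203.0, 283.0]]
0.295 w7 [[175.0, 213.0], [196.0, 213.0], [167.0, 263.0], [190.0, 263.0], [179.0, 283.0], [199.0, 283.0]]
0.165 [[322.4 263.6]]
0.17 [[317.4 263.7]]
0.175 [[312.3 263.7]]
```

In the crop the pointer is at (332,259), which gives z of about 0.267. The band's visible corners at (242,215) and (332,285) put its middle at about 0.289. The window has 22 mm left to rise, so the TCP should go to z of about 0.276.

Call:
{"fn": "apply_moves", "kwargs": {
  "motion": "1 0.9 0 1 0 0 0;1 1.8 0 2 0 0 0;1 2.6 0 3 0 0 0;1 3.4 0 4 0 0 0;1 3.4 -1 4 0 0 0;1 3.4 -2 4 0 0 0;1 3.4 -3 4 0 0 0;1 3.4 -3.8 4 0 0 0"
}}

```text
time: 12.82
tcp_pos: [0.5079, 0.0039, 0.2474]
ee_rot: [-1.408, 0.836, -0.834]
force: [-0.6, 0.5, -0.6]
width: 0.002
finger_force: 0.0
```

```bash
python3 st.py
```

```text
12.8167 [-0.82  0.3   2.36  1.8   1.45  0.46] [0.50787943 0.00389066 0.24742952] [-0.6  0.5 -0.6]
tip rel nose d,y,z 0.0098 0.0036 0.2474 xs in tool [ 0.648 -0.002  0.762] up in tool [ 0.    -1.    -0.004]
```

Call:
{"fn": "apply_moves", "kwargs": {
  "motion": "1 0 -0.4 0 0 0 0;1 0 -0.8 0 0 0 0;1 0 -1.2 0 0 0 0;1 0 -1.7 0 0 0 0;1 0 -2.2 0 0 0 0;1 0 -2.6 0 0 0 0;1 0 -2.8 0 0 0 0;1 0 -2.9 0 0 0 0"
}}

```text
time: 13.48
tcp_pos: [0.508, 0.0038, 0.2755]
ee_rot: [-1.408, 0.837, -0.833]
force: [-2.0, -0.3, -4.3]
width: -0.004
finger_force: 2.4
```

Call:
{"fn": "apply_moves", "kwargs": {
  "motion": "1 0 0 0 0 0 0;1 0 1 0 0 0 0;1 0 2.5 0 0 0 0;1 -0.9 4 -1.1 0 0 0;1 -1.8 5.5 -2.1 0 0 0;1 -2.7 7 -3.2 0 0 0;1 -3.4 7 -4 0 0 0;1 -3.4 7 -4 0 0 0"
}}

```text
time: 14.15
tcp_pos: [0.4558, 0.0141, 0.2053]
ee_rot: [-1.405, 0.84, -0.832]
force: [0.1, 0.4, -0.4]
width: -0.003
finger_force: 0.0
```

```bash
python3 st.py; python3 look.py w8.png; python3 - <<'E'
import cv2;i=cv2.imread('pics/w8.png');cv2.imwrite('pics/w8c.png',cv2.resize(i[300:500,150:550],(800,400),interpolation=cv2.INTER_CUBIC))
E
```

```text
14.15 [-0.95  0.41  2.52  1.69  1.54  0.21] [0.45579431 0.01413458 0.20530244] [ 0.1  0.4 -0.4]
tip rel nose d,y,z -0.0433 0.0029 0.2053 xs in tool [ 0.646 -0.005  0.763] up in tool [-0.004 -1.    -0.003]
cam [ 0.354 -0.116  0.206]
lip_nose [(array([113.6, 166. ]), 0.71)]
green_mark_mid [(array([189.8, 249.1]), 0.83)]
0.26 pointerL [[206.7 268.9]] pointerR [[  63.8 -212.7]] green [[214.5 250.7]] gfront [[212.7 276.1]]
0.27 pointerL [[196.8 268.9]] pointerR [[  36.8 -197.1]] green [[206.  250.7]] gfront [[203.8 276. ]]
0.28 pointerL [[186.9 268.8]] pointerR [[  14.3 -178.9]] green [[197.6 250.7]] gfront [[195. 276.]]
0.29 pointerL [[177.1 268.8]] pointerR [[  -2.9 -158.1]] green [[189.1 250.7]] gfront [[186.2 276. ]]
```

View pics/w8c.png

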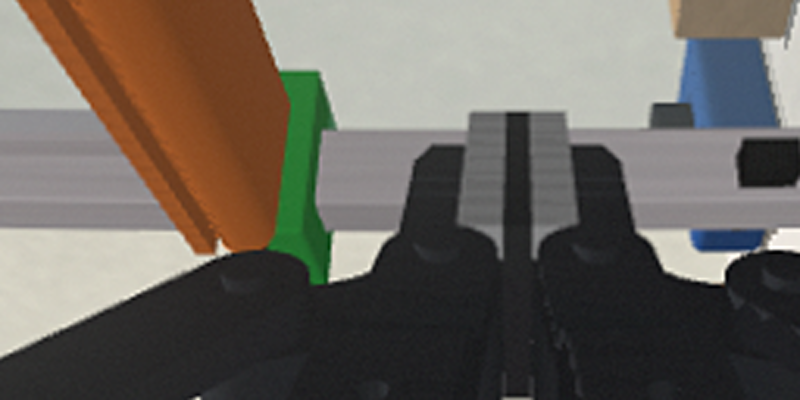

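The crop shows the green band at columns 270–330 with the lip's left end, bottom edge at (270,248), now level with it. The pointer is at about 0.290 and the band's middle at 0.289. The hand is clear, so I'm handing in.

```bash
python3 -c "
from cell import bot
print(bot.sign_off())"
```

```text
the job is handed in; nothing more can be done
None
```

The window stands with its pointers about level with the middle of the green band (my last measurement: pointers at about 0.290 m, band middle at 0.289 m), the hand is clear of it, and the job is handed in; sign-off returned no verdict.

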